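Take the flat battery out of the classroom speaker and lock its bay

ROBOT

A 6-joint arm with a two-finger parallel gripper is mounted at the origin on the work surface. World frame = base frame: x ahead of the robot, y to its left, z up, the work surface at z = 0. Lengths are in mm, angles in rad, forces in N, time in s.
With the tool pointing down it reaches from about 275 to 750 mm from the base axis. Payload 10.2 kg.
Tool frame: the origin (TCP) lies on the front face of the gripper's body, between the roots of the fingers; the fingertips stand 73 mm ahead of it and the grasp point (between the pads) lies 54 mm ahead of it; z points along the fingers, y is the line along which they close (so a half turn about z gives the same grasp; the last joint's range is limited). The gripper opens to 85 mm and grips with 20 to 120 N. Pads are 22 mm wide; open, the fingers measure 114 mm over their backs; the gripper's body (76 mm by 85 mm) begins 54 mm behind the grasp point. The pads swing forward as they close: fully open they stand 13 mm farther back than shut.
Start: joints at [0.908, 0.313, 1.498, -0, 1.331, -0.223], TCP at [223.537, 475.04, 303.894] pointing down, gripper open.
Joint ranges: [-2.94, 2.94], [-0.97, 2.17], [0.19, 2.56], [-1.23, 4.37], [0.02, 3.11], [-2.88, 2.88]. Speed limits (rad/s): [2.39, 2.39, 3.01, 3.14, 3.14, 3.14].

INTERFACE

Orientations are given as a unit quaternion [w, x, y, z].
In Python, from rig import * gives the robot as it stands.
- The arm moves only by the tool step_arm, never from a script. Its argument "plan" is a list of rows, each an object with "offset": the shift along the tool's x, y, z in cm, a list of three; "rot": the turn, a rotation vector about the tool's x, y, z in degrees, a list of three; "gripper": the finger opening in cm, from 0 to 8.54. In form: [{"offset": [x, y, z], "rot": [wx, wy, wz], "gripper": gripper}, ...]. A call has 1 to 12 rows; each row is the pose to reach, as a shift and turn from the pose commanded when the call began, along the tool's axes at that moment; what a row does not reach only later rows make up. A row lasts 1/10 s, in which the tool goes at most 50 mm and 8.59 degrees, less where a joint would pass 70% of its speed; a pose out of reach is approached as far as the arm can. A call with a gripper value outside its range is refused whole. The fingers move at their own pace and stop on an object; "squeeze" is the grip in N (left out, the last holds). Time passes only in rows, so rows that repeat a pose let the fingers close. It gives the time, the measured TCP pose, the force, the opening and the grip force at its end, in the units of the state.
- sense(): the state, without advancing time (a new reading comes with each control period).
- capture(name): name is "scene" or "top" or "wrist"; returns a dict with "color" (480x640x3 uint8, red, green, blue), "depth" (480x640 float32, mm along the optical axis (not along the pixel's ray), 0 where there is no reading), "vertical_fov" (degrees; the focal length in pixels is half the picture's height over the tangent of half this angle, whatever the lens; pixels are square), "cx", "cy" (the principal point, pixels), "rvec" (rotation vector, rad) and "tvec" (3), from world to camera coordinates, as OpenCV has them; the wrist camera has in their place "mount" (4x4, takes a point from camera to tool coordinates, whose origin is the TCP and whose axes are the flange's). Camera axes: x right, y down, z forward; pixel columns grow to the right and rows downward; lengths in mm; the calibration is good to about 2 mm. A picture is of the moment at which its call begins: read the wrist's pose just before it.
- finish_job(): hands the job in; it is judged then, once.
The state is a dict: "time_s": time; "joints": joint angles; "dq": joint speeds; "tau": joint torques, N m; "eef_pos": TCP position; "ee_rot": TCP orientation; "force": force on the tool from outside, world axes, zero at the start; "wrist_torque": the same for the moment, N m; "grip_width": opening from 0.0 (shut) to 1.0 (fully open); "grip_force": force on a finger pad.
Only numpy, scipy, OpenCV 4.12 (cv2) and the standard library are available. Lean on these libraries where they do the work, as an engineer would, in place of code of your own. Each camera call takes 0.05 s, during which the arm holds its last target. There are 200 camera calls.

TASK

Draw the blue battery pack with the orange end out of the side of the speaker and lay it flat, gently and the same way up, inside the teal tray. Then turn the speaker's metal collar by its red peg all the way to the green mark, so that its blade shuts the empty bay. Leave the other things on the table where they are.

Things in the scene. Friction and masses are not known exactly. Their poses are not given: they have to be found in the camera images.
- speaker: Fixed cordless speaker: round grey pillar, radius 52 mm, 138 mm tall, solid above the bay; black foot of radius 58 mm up to 34 mm. Origin on its axis at table height, z up. Collar round it 65 to 79 mm up, outer radius 66 mm. The battery bay opens towards its -x. Straight down over the battery's end a gripper's body strikes the pillar; leaning back 30 to 40 degrees it clears.
- mouth (a point): Centre of the yellow-framed battery opening, 33 mm wide, 26 mm high (34 to 60 mm up), in a face 55 mm from the pillar's axis along the speaker's -x; 46 mm above the table; axes as the speaker's. Under it a black sill 18 mm wide, top 34 mm up, reaches to 92 mm from the axis.
- battery_center (a point): Centre of the loose battery pack: rigid block 86 (x) x 30 (y) x 24 (z) mm, 0.16 kg. Its orange -x end stands 23 to 30 mm out of the opening. A side spring 15 mm inside the face clamps it: drawing takes 6 to 12 N straight out (grip firmly), and left with 20 mm inside it stays put. Carried by its end it swings down: retake it from above, 42 mm or more outside the face, to clear the pillar.
- tray_floor (a point): Centre of the inner floor of the teal tray, 5 mm above the table; the tray is fixed, outside 150 mm (x) by 120 mm (y) by 26 mm high, walls 5 mm, z up. It may stand in either of two places, the wooden crayon box (130 x 110 x 34 mm, fixed) in the other.
- collar (a joint): Angle of the metal collar about the pillar's axis: 0 open (lever by the red mark), 1.309 rad locked, at a hard stop by the green mark; grows anticlockwise from above. Friction holds it where left; it needs 2 to 3 N at the peg. Its blade sweeps in front of the opening, so nothing may stand out of it when locking.
- collar_peg (a point): Centre of the upright red peg on the collar's lever, 16 mm in diameter, 42 mm tall (76 to 118 mm above the table), 110 mm from the pillar's axis; it turns with the collar. With the collar at angle q it lies at the direction -105 degrees + q from the speaker's +x, anticlockwise.
- stop_mark (a point): Where the centre of the red peg lies when the collar is locked: 110 mm from the pillar's axis at -30 degrees from the speaker's +x, 98 mm above the table.
- glue: Green and white glue stick standing upright, loose, 29 mm across, 80 mm tall; origin at its foot.
- cap: Yellow cap standing on the table, loose, 30 mm across, 28 mm tall; origin at its foot.
- jar: Red paint jar with a white lid, loose, 64 mm across, 70 mm tall; origin at its foot.
- bowl: Teal bowl, loose, 170 mm across, 45 mm tall; origin at its foot.
- pencils: White square pencil holder with pencils, loose, 70 mm wide, 160 mm tall; origin at its foot.
Mind the look-alikes: they are no part of the job. What is shaped like the speaker but pink or purple is not meant. What is shaped like the part that bears battery_center but pink is not meant.

How it is judged (in metres and radians):
On the way, in this order (a step that is already met when the one before it is completed fails the run):
1. the battery pack is drawn right out of the speaker's bay (x of battery_center in the frame of speaker below -0.105 m), for 0.1 s.
2. the battery pack lies let go, flat and the same way up, inside the tray (z of battery_center in the frame of tray_floor between 0.006 and 0.018 m and x of battery_center in the frame of tray_floor between -0.06 and 0.06 m and y of battery_center in the frame of tray_floor between -0.045 and 0.045 m and angle between battery_center's own z axis and vertical below 0.12 rad and contact force between the fingers and battery below 0.1 N), for 0.2 s.
3. the collar is turned to its locked stop (value of joint collar above 1.24 rad), for 0.2 s.
At the end, for the whole second after the job is handed in: The battery pack lies at rest, flat (within 7 degrees) and the same way up, on the floor of the teal tray inside its walls, and the collar stands at its locked stop by the green mark (within 4 degrees) (z of battery_center in the frame of tray_floor between 0.006 and 0.018 m and x of battery_center in the frame of tray_floor between -0.06 and 0.06 m and y of battery_center in the frame of tray_floor between -0.045 and 0.045 m and angle between battery_center's own z axis and vertical below 0.12 rad and linear speed of battery below 0.02 m/s and value of joint collar above 1.24 rad); the robot touches nothing.
It fails at once if the battery pack is dropped or flung (faster than 0.9 m/s) (linear speed of battery above 0.9 m/s).
It fails at once if the glue stick, cap, jar, bowl or pencil holder is shifted by more than 40 mm or knocked over (distance of any of glue, cap, jar, bowl, pencils from where it was at the start of the episode above 0.04 m or angle between any of glue, cap, jar, pencils's own z axis and vertical above 0.5 rad).
It also fails if it takes over 72 s, if anything falls off the work surface, if the arm or the gripper's body presses on something with over 40 N, if the wrist force passes 120 N, or if a joint passes its speed limit or range.

## Working session

There is one attempt and no reset: what is moved stays moved. The work goes in short steps, Python scripts to look and compute and a tool call to move; the robot and the scene stay as the last step left them, time stands still between calls to the robot, and variables do not carry over. Pictures are saved under pics/ and viewed, at most 10 in all, crops included, and the job is handed in when it is done.

Besides the shell and the picture viewer there is one more tool, called after ">>>" as a command line: name --argument value ..., lists and objects as JSON in quotes. step_arm: Moves the arm, as the interface text tells. Its arguments: {"type":"object","properties":{"plan":{"type":"array"},"squeeze":{"type":"number"}},"required":["plan"]}

```bash
mkdir -p pics; cat > h.py <<'E'
from rig import *
import numpy as np, cv2
from scipy.spatial.transform import Rotation as R
def K(c):
    f=240/np.tan(np.radians(c["vertical_fov"])/2); return f,c["cx"],c["cy"]
def cam2world(c,s=None):
    if "mount" in c:
        w,x,y,z=s["ee_rot"]; T=np.eye(4); T[:3,:3]=R.from_quat([x,y,z,w]).as_matrix(); T[:3,3]=s["eef_pos"]
        return T@np.array(c["mount"])
    T=np.eye(4); Rm=cv2.Rodrigues(np.array(c["rvec"],float))[0]; T[:3,:3]=Rm.T; T[:3,3]=-Rm.T@np.array(c["tvec"]).ravel(); return T
def cloud(c,s=None):
    f,cx,cy=K(c); v,u=np.mgrid[:480,:640]; d=c["depth"]
    P=np.stack([(u-cx)/f*d,(v-cy)/f*d,d],-1); T=cam2world(c,s)
    W=P@T[:3,:3].T+T[:3,3]; W[d==0]=np.nan; return W
def save(n,img): cv2.imwrite("pics/"+n,cv2.cvtColor(img,cv2.COLOR_RGB2BGR))
E
python3 - <<'E'
from h import *
s=sense();print(s)
for n in["scene","top","wrist"]:
    s=sense();c=capture(n);np.save(n+".npy",cloud(c,s));np.save(n+"_c.npy",c["color"]);save(n+"0.png",c["color"]);print(n,c["vertical_fov"],c["cx"],c["cy"],cam2world(c,s)[:3,3])
E
```

```text
{'time_s': 0.0, 'joints': array([ 9.07611754e-01,  3.13475579e-01,  1.49843619e+00,  3.03321052e-05,
        1.33096025e+00, -2.23385228e-01]), 'dq': array([-0.00051086,  0.00011554, -0.00076087,  0.00042028,  0.00058797,
        0.00181152]), 'tau': array([ 1.13740073e-04, -4.12263429e+01, -2.59743333e+01, -8.46494595e-05,
        4.13582355e-03,  1.21676612e-05]), 'eef_pos': array([223.42452624, 474.91531302, 303.32225328]), 'ee_rot': array([-2.87671181e-04,  2.18135192e-01,  9.75918351e-01, -5.71536913e-04]), 'force': array([1.10401286, 0.18622359, 0.00423957]), 'wrist_torque': array([ 0.01357318, -0.02587356, -0.00471275]), 'grip_force': 0.0, 'grip_width': 0.9993223190139919}
scene 47.01489289808368 326.8273934192971 232.3369558701514 [1071.86330967 -600.43518848  737.14361471]
top 52.34170516538054 310.83724296542056 244.97727736094126 [ 396.9636628    85.71389217 1196.4320013 ]
wrist 58.75888211078174 314.19435259647025 241.7676998709686 [162.75787947 504.00307688 374.12339006]
```

View pics/top0.png

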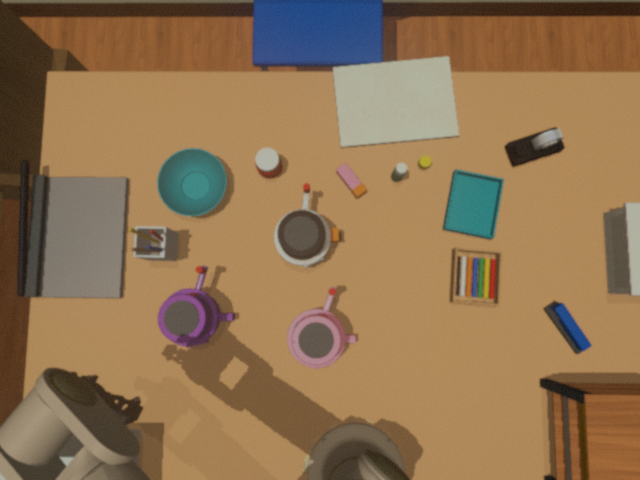

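View pics/scene0.png

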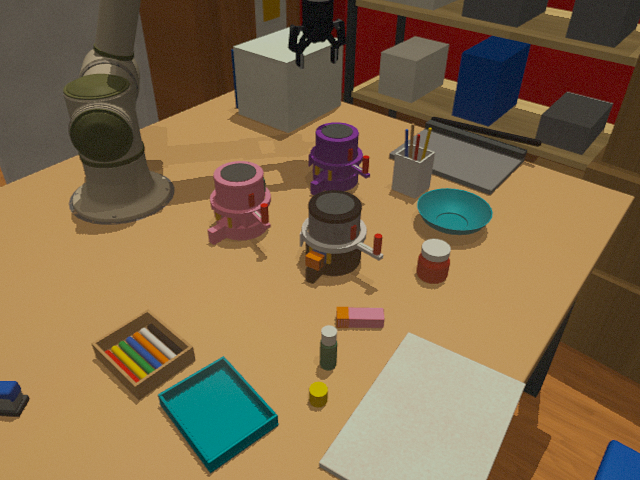

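The top view shows the grey speaker at about (303,237). Its orange end is at (336,235), the red peg at (307,187), and the teal tray at (473,204). The crayon box is in the other place, at (475,277), and the pink block is a decoy. Next I'll measure these.

```bash
python3 - <<'E'
from h import *
W=np.load("top.npy");C=np.load("top_c.npy");hsv=cv2.cvtColor(C,cv2.COLOR_RGB2HSV).astype(int)
S=np.load("scene.npy");SC=np.load("scene_c.npy");hs=cv2.cvtColor(SC,cv2.COLOR_RGB2HSV).astype(int)
def box(W,u0,u1,v0,v1,cond):
    m=np.zeros(W.shape[:2],bool);m[v0:v1,u0:u1]=1;return W[m&cond&np.isfinite(W[...,2])]
print("table z",W[330:350,400:440,2].mean(), W[100:110,390:400,2].mean())
z=W[...,2]
p=box(W,265,345,200,275,(z>125)&(z<150)); 
(c,r)=cv2.minEnclosingCircle(p[:,:2].astype(np.float32));print("pillar top",c,r,np.median(p[:,2]),p[:,:2].mean(0),len(p))
p=box(W,265,345,170,280,(z>60)&(z<90)&(hsv[...,1]<70)); print("collar n",len(p),p.mean(0))
red=((hsv[...,0]<6)|(hsv[...,0]>174))&(hsv[...,1]>150)
p=box(W,295,320,175,205,red);print("peg",np.median(p,0),p.max(0),p.min(0),len(p))
org=(hsv[...,0]>8)&(hsv[...,0]<18)&(hsv[...,1]>190)&(z>30)
p=box(W,325,350,220,250,org&(z>50));print("orange",np.median(p,0),p.min(0),p.max(0),len(p));print(cv2.minAreaRect(p[:,:2].astype(np.float32)))
teal=(hsv[...,0]>82)&(hsv[...,0]<100)&(hsv[...,1]>120)
p=box(W,435,510,160,245,teal);print("tray",cv2.minAreaRect(p[:,:2].astype(np.float32)),p[:,2].min(),p[:,2].max(),np.median(p[:,2]))
for n,b in dict(glue=(388,412,158,185),cap=(416,434,152,170),jar=(250,285,145,180),pink=(330,372,160,200)).items():
    p=box(W,*b,z>12);print(n,np.median(p,0) if len(p) else None,len(p))
# scene
z=S[...,2]
red=((hs[...,0]<6)|(hs[...,0]>174))&(hs[...,1]>150)
p=box(S,368,388,230,258,red);print("s peg",np.median(p,0),p.min(0),p.max(0))
org=(hs[...,0]>8)&(hs[...,0]<18)&(hs[...,1]>190)
p=box(S,300,328,248,275,org);print("s orange",np.median(p,0),p.min(0),p.max(0),len(p))
p=box(S,295,370,185,240,(z>130)&(z<150));(c,r)=cv2.minEnclosingCircle(p[:,:2].astype(np.float32));print("s pillar",c,r,np.median(p[:,2]))
E
```

```text
table z nan 13.165513473467456
pillar top (546.3135986328125, 127.9954605102539) 53.2479248046875 139.57933967699057 [544.81053425 127.78492532] 1796
collar n 678 [537.45349501 123.44910855  78.50224462]
peg [652.06809444 117.61218497 118.14592891] [656.61142497 122.26367899 121.40043638] [646.97576894 113.14410175 108.84281149] 19
orange [552.24812463  51.2740282   58.97682683] [541.80922656  45.33940319  55.16603914] [565.79819827  54.91294411  63.20276712] 16
((553.8229370117188, 50.121368408203125), (23.989002227783203, 9.507922172546387), 0.23420633375644684)
tray ((634.9539184570312, -285.93206787109375), (117.61579895019531, 146.82032775878906), 78.83607482910156) -2.008616576880968 32.331172698593036 6.353702995397043
glue [703.5625133  -98.8243144   72.58105912] 198
cap [ 739.50608352 -167.60690896   28.42714869] 136
jar [725.02725721 211.82942321  69.42942996] 642
pink [693.43278891  10.53103715  24.97238156] 462
s peg [655.57519564 115.78822261 116.0923805 ] [647.70139586 107.84936191  81.06072217] [662.11856301 126.13771163 119.54953877]
s orange [555.81778005  47.50184894  55.8649761 ] [503.33031037  40.9526931   13.83638087] [570.13265317  86.63548505  60.68340227] 225
s pillar (545.2948608398438, 126.88957214355469) 54.33603286743164 138.1478736412035
```

```bash
python3 - <<'E'
import cv2
a=cv2.imread("pics/scene0.png")[180:300,270:400]; a=cv2.resize(a,None,fx=5,fy=5,interpolation=cv2.INTER_CUBIC)
cv2.imwrite("pics/crop.png",a)
E
```

```text
(no output)
```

View pics/crop.png

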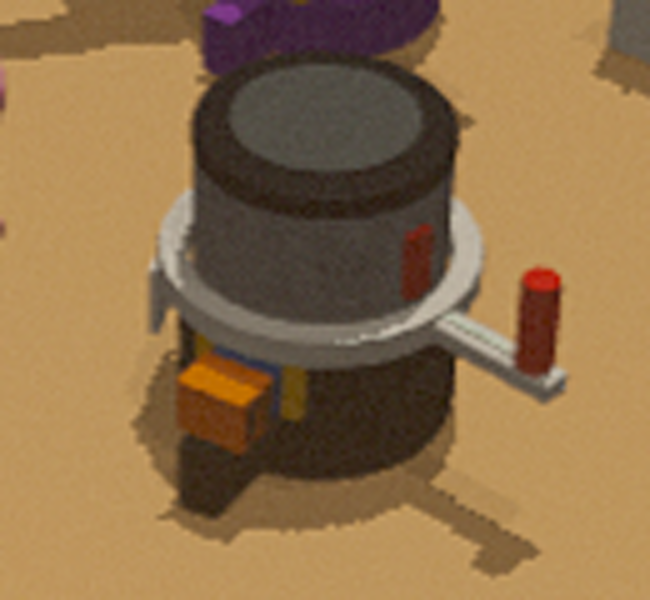

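The crop shows the orange end in the yellow-framed opening, with the sill under it at about crop (215,470). The peg's lever stands at the red mark. I'll go to a tilted standoff pose and look from close by.

```bash
cat >> h.py <<'E'
def rot_lean(yaw_deg,lean_deg):
    # tool z down, leaning so that it points towards +xs; tool y along speaker y
    a=np.radians(yaw_deg); xs=np.array([np.cos(a),np.sin(a),0]); t=np.radians(lean_deg)
    z=np.sin(t)*xs-np.cos(t)*np.array([0,0,1.]); y=np.array([-np.sin(a),np.cos(a),0])
    return xs,y,z
def cur():
    s=sense(); w,x,y,z=s["ee_rot"]; return s,R.from_quat([x,y,z,w]).as_matrix(),np.array(s["eef_pos"])
def delta(g,yaw,lean,flip=None):
    """g: wanted grasp point (54 ahead). print offset cm and rot deg"""
    s,Rc,p=cur(); xs,y,z=rot_lean(yaw,lean)
    best=None
    for sg in (1,-1):
        Y=sg*y; Rt=np.column_stack([np.cross(Y,z),Y,z]); rv=np.degrees(R.from_matrix(Rc.T@Rt).as_rotvec())
        if best is None or np.linalg.norm(rv)<np.linalg.norm(best[0]): best=(rv,Rt)
    off=Rc.T@(np.array(g)-54*best[1][:,2]-p)/10
    print("offset cm",off.round(2),"rot",best[0].round(2),"tool now",(p+54*Rc[:,2]).round(1)); return off,best
E
python3 - <<'E'
from h import *
s,Rc,p=cur(); print(capture("wrist")["mount"])
xs,y,z=rot_lean(98,35)
g=np.array([545.5,127.5,50])-77*xs
delta(g-130*z,98,35)
E
```

```text
[[-7.07122636e-04 -9.63654395e-01 -2.67151096e-01  6.73211210e+01]
 [ 9.99998898e-01 -3.32682028e-04 -1.44686421e-03  3.93816660e-01]
 [ 1.30540068e-03 -2.67151824e-01  9.63653568e-01 -7.07066731e+01]
 [ 0.00000000e+00  0.00000000e+00  0.00000000e+00  1.00000000e+00]]
offset cm [-53.93 -33.    10.3 ] rot [-17.37  32.06  54.95] tool now [223.4 474.9 249.6]
```

>>> step_arm --plan '[{"offset": [-30, -18, 0], "rot": [-9, 16, 27], "gripper": 6}, {"offset": [-30, -18, 0], "rot": [-9, 16, 27], "gripper": 6}, {"offset": [-30, -18, 0], "rot": [-9, 16, 27], "gripper": 6}, {"offset": [-30, -18, 0], "rot": [-9, 16, 27], "gripper": 6}, {"offset": [-30, -18, 0], "rot": [-9, 16, 27], "gripper": 6}, {"offset": [-30, -18, 0], "rot": [-9, 16, 27], "gripper": 6}, {"offset": [-53.9, -33, 6], "rot": [-17.4, 32, 55], "gripper": 6}, {"offset": [-53.9, -33, 6], "rot": [-17.4, 32, 55], "gripper": 6}, {"offset": [-53.9, -33, 6], "rot": [-17.4, 32, 55], "gripper": 6}, {"offset": [-53.9, -33, 6], "rot": [-17.4, 32, 55], "gripper": 6}, {"offset": [-53.9, -33, 10.3], "rot": [-17.4, 32, 55], "gripper": 6}, {"offset": [-53.9, -33, 10.3], "rot": [-17.4, 32, 55], "gripper": 6}]'

```text
time_s: 1.4
eef_pos: [546.7, -16.9, 222.8]
ee_rot: [-0.226, 0.626, 0.719, 0.198]
force: [0.2, 1.0, -0.1]
grip_width: 0.7
grip_force: 0.0
```

>>> step_arm --plan '[{"offset": [0, 0, 0], "rot": [0, 0, 0], "gripper": 6}]'

```text
time_s: 1.5
eef_pos: [547.0, -18.6, 219.7]
ee_rot: [-0.228, 0.628, 0.717, 0.197]
force: [-1.1, 0.4, -0.4]
grip_width: 0.699
grip_force: 0.0
```

```bash
python3 - <<'E'
from h import *
s=sense();c=capture("wrist");W=cloud(c,s);np.save("w1.npy",W);np.save("w1c.npy",c["color"]);save("w1.png",c["color"])
xs,y,z=rot_lean(98,35)
g=np.array([545.5,127.5,50])-77*xs
delta(g-130*z,98,35); print(s["joints"],s["time_s"])
E
```

```text
offset cm [-4.46  1.94 -0.59] rot [ 0.03 -0.09 -0.24] tool now [542.   14.3 177.4]
[-0.41867381  0.53336495  1.49327703  0.51156383  1.48344984 -0.69396222] 1.5
```

View pics/w1.png

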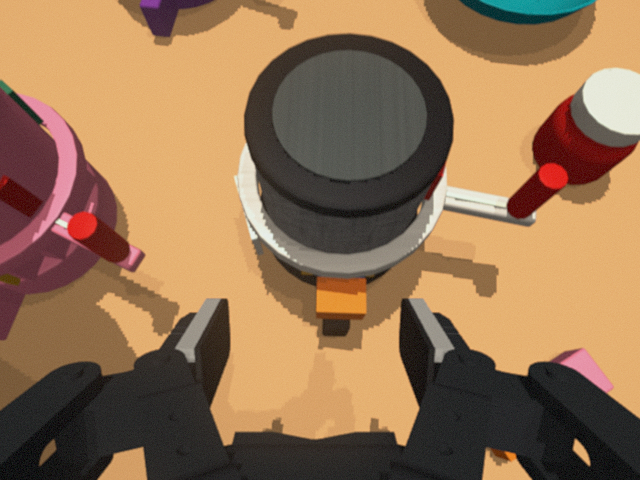

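The wrist view shows the orange end at (341,298) with the sill below it at (337,327). The pillar top is at (350,110) and the peg top at (554,178). Now I'll measure precisely.

```bash
python3 - <<'E'
from h import *
from scipy.optimize import least_squares
W=np.load("w1.npy");C=np.load("w1c.npy");h=cv2.cvtColor(C,cv2.COLOR_RGB2HSV).astype(int);z=W[...,2]
v,u=np.mgrid[:480,:640]
def sel(u0,u1,v0,v1,m): return W[(u>u0)&(u<u1)&(v>v0)&(v<v1)&m&np.isfinite(z)]
def circ(p):
    r=least_squares(lambda q:np.hypot(p[:,0]-q[0],p[:,1]-q[1])-q[2],[545,127,52],loss="soft_l1").x; return r
t=sel(230,470,20,250,(z>134)); print("top",np.median(t[:,2]))
H=cv2.convexHull(t[:,:2].astype(np.float32))[:,0]; print("hull circ",circ(H), cv2.minEnclosingCircle(t[:,:2].astype(np.float32)))
s=sel(230,470,100,260,(z>90)&(z<130)&(h[...,1]<120));print("side",circ(s),len(s))
red=((h[...,0]<6)|(h[...,0]>174))&(h[...,1]>150)
p=sel(505,570,160,220,red&(z>70));pt=p[p[:,2]>115];print("peg top",pt.mean(0),(pt.max(0)+pt.min(0))/2,np.ptp(pt,0),len(pt))
o=(h[...,0]>8)&(h[...,0]<20)&(h[...,1]>180)
p=sel(305,375,270,325,o&(z>30)&(z<66));pt=p[p[:,2]>55]
print("orange top",np.median(pt,0),np.ptp(pt,0),len(pt),cv2.minAreaRect(pt[:,:2].astype(np.float32)))
b=(h[...,0]>8)&(h[...,0]<20)&(h[...,1]>180)
f=p[(p[:,2]>37)&(p[:,2]<53)]; print("front face",f.mean(0),np.ptp(f,0),len(f)); l=np.polyfit(f[:,0],f[:,1],1);print("face dir deg",np.degrees(np.arctan(l[0])))
E
```

```text
top 139.41977513722742
hull circ [544.81224195 127.78628908  52.64200422] ((544.7139282226562, 128.1911163330078), 53.202484130859375)
side [544.90136062 128.95096682  52.37811519] 3864
peg top [653.28762403 117.67181775 118.10614524] [653.9271272  118.06696988 117.62286478] [15.74371775 15.89590407  5.23506821] 696
orange top [553.53737179  54.09561949  59.07594679] [31.288306   25.45013547  6.11945944] 1746 ((553.4630126953125, 55.19145965576172), (30.58455467224121, 22.90583610534668), 5.433758735656738)
front face [554.19017987  44.14068094  45.88681817] [30.30690907  8.36520656 15.52689666] 181
face dir deg 3.717334622058219
```

```bash
python3 - <<'E'
from h import *
xs,y,z=rot_lean(96.3,35)
g=np.r_[(np.array([544.8,128.3])-78*xs[:2]),48]; print(g)
delta(g-60*z,96.3,35); delta(g,96.3,35)
E
```

```text
[553.35927627  50.77104547  48.        ]
offset cm [-4.59  1.46  6.57] rot [-0.95 -0.09  1.15] tool now [542.   14.3 177.4]
offset cm [-4.6   1.56 12.57] rot [-0.95 -0.09  1.15] tool now [542.   14.3 177.4]
```

>>> step_arm --plan '[{"offset": [-4.6, 1.5, 4], "rot": [-0.95, -0.1, 1.15], "gripper": 6}, {"offset": [-4.6, 1.5, 6.6], "rot": [-0.95, -0.1, 1.15], "gripper": 6}, {"offset": [-4.6, 1.5, 6.6], "rot": [-0.95, -0.1, 1.15], "gripper": 6}, {"offset": [-4.6, 1.5, 6.6], "rot": [-0.95, -0.1, 1.15], "gripper": 6}]'

```text
time_s: 1.95
eef_pos: [560.9, -11.8, 144.8]
ee_rot: [-0.222, 0.635, 0.712, 0.201]
force: [-0.6, 0.4, 0.2]
grip_width: 0.705
grip_force: 0.0
```

```bash
python3 - <<'E'
from h import *
xs,y,z=rot_lean(96.3,35)
g=np.r_[(np.array([544.8,128.3])-78*xs[:2]),48]
delta(g-60*z,96.3,35); delta(g,96.3,35)
s=sense();c=capture("wrist");W=cloud(c,s);C=c["color"];h=cv2.cvtColor(C,cv2.COLOR_RGB2HSV).astype(int);Z=W[...,2]
o=(h[...,0]>8)&(h[...,0]<20)&(h[...,1]>180)&(Z>55)&(Z<65)&(abs(W[...,0]-553)<25)&(abs(W[...,1]-50)<30)
p=W[o];print(cv2.minAreaRect(p[:,:2].astype(np.float32)),np.median(p[:,2]))
save("w2.png",C)
E
```

```text
offset cm [-0.39 -0.07  0.14] rot [0.06 0.11 0.33] tool now [557.6  18.9 100.5]
offset cm [-0.38 -0.07  6.14] rot [0.06 0.11 0.33] tool now [557.6  18.9 100.5]
((553.6451416015625, 54.84803771972656), (30.44091796875, 22.439971923828125), 5.910209655761719) 59.053061631135165
```

View pics/w2.png

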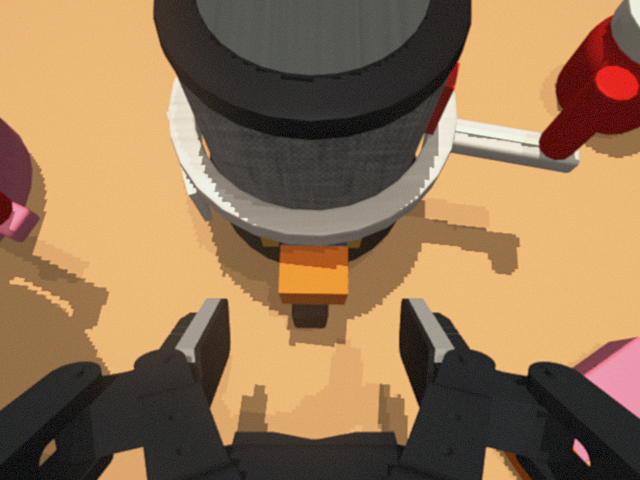

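The end at (314,275) is centred between the fingers. I'll go in and grip.

>>> step_arm --plan '[{"offset": [-0.4, -0.05, 2.5], "rot": [0, 0, 0.3], "gripper": 6}, {"offset": [-0.4, -0.05, 4.5], "rot": [0, 0, 0.3], "gripper": 6}, {"offset": [-0.4, -0.05, 6.0], "rot": [0, 0, 0.3], "gripper": 6}, {"offset": [-0.4, -0.05, 6.1], "rot": [0, 0, 0.3], "gripper": 6}, {"offset": [-0.4, -0.05, 6.1], "rot": [0, 0, 0.3], "gripper": 6}, {"offset": [-0.4, -0.05, 6.1], "rot": [0, 0, 0.3], "gripper": 6}]'

```text
time_s: 2.6
eef_pos: [557.6, 18.4, 92.1]
ee_rot: [-0.222, 0.637, 0.71, 0.201]
force: [-0.0, -0.6, -0.1]
grip_width: 0.701
grip_force: 0.0
```

>>> step_arm --plan '[{"offset": [0, 0, 0], "rot": [0, 0, 0], "gripper": 2.5}, {"offset": [0, 0, 0], "rot": [0, 0, 0], "gripper": 2.5}, {"offset": [0, 0, 0], "rot": [0, 0, 0], "gripper": 2.5}, {"offset": [0, 0, 0], "rot": [0, 0, 0], "gripper": 2.5}, {"offset": [0, 0, 0], "rot": [0, 0, 0], "gripper": 2.5}]' --squeeze 80

```text
time_s: 3.1
eef_pos: [557.1, 18.5, 91.6]
ee_rot: [-0.223, 0.637, 0.71, 0.2]
force: [-3.4, -2.7, 5.7]
grip_width: 0.337
grip_force: 79.8
```

```bash
python3 - <<'E'
from h import *
xs,y,z=rot_lean(96.3,35)
s,Rc,p=cur();print((p+54*Rc[:,2]).round(1),s["force"],s["grip_force"],"tool vec for -xs",(Rc.T@-xs).round(3))
E
```

```text
[553.8  49.2  47.3] [-3.38853525 -2.67095559  5.7386226 ] 79.83649134635925 tool vec for -xs [-0.82   0.002 -0.572]
```

>>> step_arm --plan '[{"offset": [-0.33, 0, -0.23], "rot": [0, 0, 0], "gripper": 2.5}, {"offset": [-0.74, 0, -0.51], "rot": [0, 0, 0], "gripper": 2.5}, {"offset": [-1.15, 0, -0.8], "rot": [0, 0, 0], "gripper": 2.5}, {"offset": [-1.56, 0, -1.09], "rot": [0, 0, 0], "gripper": 2.5}, {"offset": [-1.97, 0, -1.37], "rot": [0, 0, 0], "gripper": 2.5}, {"offset": [-2.38, 0, -1.66], "rot": [0, 0, 0], "gripper": 2.5}, {"offset": [-2.79, 0, -1.94], "rot": [0, 0, 0], "gripper": 2.5}, {"offset": [-2.83, 0, -1.97], "rot": [0, 0, 0], "gripper": 2.5}, {"offset": [-2.83, 0, -1.97], "rot": [0, 0, 0], "gripper": 2.5}]'

```text
time_s: 4.0
eef_pos: [560.5, -14.0, 91.3]
ee_rot: [-0.225, 0.637, 0.71, 0.201]
force: [-1.5, 9.0, 3.9]
grip_width: 0.333
grip_force: 79.6
```

```bash
python3 - <<'E'
from h import *
s,Rc,p=cur();print((p+54*Rc[:,2]).round(1),s["force"],s["grip_force"])
s=sense();c=capture("wrist");W=cloud(c,s);C=c["color"];h=cv2.cvtColor(C,cv2.COLOR_RGB2HSV).astype(int);Z=W[...,2]
near=(abs(W[...,0]-555)<25)&(W[...,1]<82)&(W[...,1]>-20)&(Z>50)&(Z<66)
for n,o in dict(orange=(h[...,0]>8)&(h[...,0]<20)&(h[...,1]>180),blue=(h[...,0]>100)&(h[...,0]<130)&(h[...,1]>120)).items():
    q=W[o&near];print(n,len(q),len(q) and (cv2.minAreaRect(q[:,:2].astype(np.float32)),q.mean(0)))
save("w3.png",C)
E
```

```text
[557.1  16.9  47.1] [-1.49722922  9.03493241  3.86898341] 79.602609872818
orange 7199 (((557.44921875, 37.19331359863281), (43.73241424560547, 74.31404876708984), 7.077120780944824), array([556.98381813,  22.09122518,  58.83620863]))
blue 8513 (((554.1326904296875, 51.44965362548828), (29.82762336730957, 35.787986755371094), 6.545453071594238), array([554.1556193 ,  50.19967799,  58.65201704]))
```

View pics/w3.png

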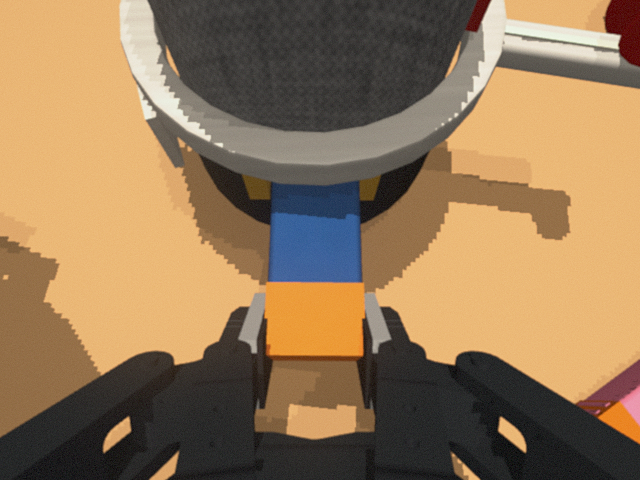

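Drawn about 32 mm: blue top visible from (315,180) to (315,280), 24 mm still inside. I'll release, back off and retake it vertically 44 mm outside the face.

```bash
python3 - <<'E'
from h import *
xs,y,z=rot_lean(96.3,0)
g=np.r_[(np.array([544.8,128.3])-99*xs[:2]),46]
delta(g+[0,0,75],96.3,0)
E
```

```text
offset cm [ 8.42 -0.01 -4.31] rot [-1.000e-02 -3.511e+01 -7.000e-02] tool now [557.1  16.9  47.2]
```

>>> step_arm --plan '[{"offset": [0, 0, 0], "rot": [0, 0, 0], "gripper": 5.5}, {"offset": [0, 0, 0], "rot": [0, 0, 0], "gripper": 5.5}, {"offset": [0, 0, 0], "rot": [0, 0, 0], "gripper": 5.5}, {"offset": [0, 0, -3], "rot": [0, 0, 0], "gripper": 5.5}, {"offset": [0, 0, -6], "rot": [0, 0, 0], "gripper": 5.5}, {"offset": [0, 0, -9], "rot": [0, 0, 0], "gripper": 5.5}, {"offset": [0, 0, -9], "rot": [0, 0, 0], "gripper": 5.5}]'

```text
time_s: 4.75
eef_pos: [567.5, -68.8, 167.6]
ee_rot: [-0.22, 0.638, 0.71, 0.201]
force: [1.1, 0.5, -0.4]
grip_width: 0.644
grip_force: 0.0
```

```bash
python3 - <<'E'
from h import *
xs,y,z=rot_lean(96.3,0)
g=np.r_[(np.array([544.8,128.3])-99*xs[:2]),46]
delta(g+[0,0,70],96.3,0)
E
```

```text
offset cm [ 8.31 -0.12  5.46] rot [  0.37 -34.68  -0.11] tool now [564.4 -38.2 123.2]
```

>>> step_arm --plan '[{"offset": [1, 0, 0], "rot": [0, -8.5, 0], "gripper": 5.5}, {"offset": [2, 0, 0], "rot": [0, -17, 0], "gripper": 5.5}, {"offset": [4, 0, 2], "rot": [0, -25.5, 0], "gripper": 5.5}, {"offset": [6, 0, 4], "rot": [0.4, -34, 0], "gripper": 5.5}, {"offset": [8.3, -0.1, 5.5], "rot": [0.4, -34.7, 0], "gripper": 5.5}, {"offset": [8.3, -0.1, 5.5], "rot": [0.4, -34.7, 0], "gripper": 5.5}, {"offset": [8.3, -0.1, 5.5], "rot": [0.4, -34.7, 0], "gripper": 5.5}]'

```text
time_s: 5.45
eef_pos: [554.3, 32.7, 166.6]
ee_rot: [-0.004, 0.666, 0.746, -0.001]
force: [0.5, -0.6, 0.8]
grip_width: 0.645
grip_force: 0.0
```

```bash
python3 - <<'E'
from h import *
xs,y,z=rot_lean(96.3,0)
g=np.r_[(np.array([544.8,128.3])-99*xs[:2]),46]
delta(g,96.3,0)
c=capture("top");W=cloud(c);C=c["color"];h=cv2.cvtColor(C,cv2.COLOR_RGB2HSV).astype(int);Z=W[...,2]
s=sense();c=capture("wrist");W=cloud(c,s);C=c["color"];h=cv2.cvtColor(C,cv2.COLOR_RGB2HSV).astype(int);Z=W[...,2]
near=(abs(W[...,0]-555)<25)&(W[...,1]<82)&(W[...,1]>-20)&(Z>50)&(Z<66)
o=(h[...,0]>8)&(h[...,0]<20)&(h[...,1]>180)
q=W[o&near];print(len(q),len(q) and (cv2.minAreaRect(q[:,:2].astype(np.float32)),q.mean(0),q.min(0)))
E
```

```text
offset cm [-0.32  0.15  6.66] rot [-0.4  -0.22  0.11] tool now [553.9  32.9 112.6]
2930 (((556.4708862304688, 22.367755889892578), (30.606386184692383, 22.503170013427734), 4.930384635925293), array([556.68884588,  22.64195074,  59.06706163]), array([540.46784675,  10.11234074,  55.20814165]))
```

>>> step_arm --plan '[{"offset": [-0.32, 0.15, 0], "rot": [-0.4, -0.2, 0], "gripper": 5.5}, {"offset": [-0.32, 0.15, 2.5], "rot": [-0.4, -0.2, 0], "gripper": 5.5}, {"offset": [-0.32, 0.15, 5], "rot": [-0.4, -0.2, 0], "gripper": 5.5}, {"offset": [-0.32, 0.15, 6.6], "rot": [-0.4, -0.2, 0], "gripper": 5.5}, {"offset": [-0.32, 0.15, 6.6], "rot": [-0.4, -0.2, 0], "gripper": 5.5}, {"offset": [-0.32, 0.15, 6.6], "rot": [-0.4, -0.2, 0], "gripper": 5.5}, {"offset": [-0.32, 0.15, 6.6], "rot": [-0.4, -0.2, 0], "gripper": 2.5}, {"offset": [-0.32, 0.15, 6.6], "rot": [-0.4, -0.2, 0], "gripper": 2.5}, {"offset": [-0.32, 0.15, 6.6], "rot": [-0.4, -0.2, 0], "gripper": 2.5}, {"offset": [-0.32, 0.15, 6.6], "rot": [-0.4, -0.2, 0], "gripper": 2.5}, {"offset": [-0.32, 0.15, 6.6], "rot": [-0.4, -0.2, 0], "gripper": 2.5}]' --squeeze 110

```text
time_s: 6.65
eef_pos: [556.2, 29.2, 102.4]
ee_rot: [0.001, 0.667, 0.745, 0.0]
force: [-3.0, -1.5, 6.0]
grip_width: 0.331
grip_force: 108.2
```

```bash
python3 - <<'E'
from h import *
xs,y,z=rot_lean(96.3,0)
s,Rc,p=cur();print((p+54*Rc[:,2]).round(1),s["force"],s["grip_force"],"tool vec for -xs",(Rc.T@-xs).round(3),Rc.round(3))
E
```

```text
[556.4  29.2  48.4] [-3.02945725 -1.5014154   5.9734535 ] 108.243727684021 tool vec for -xs [-1.    -0.001  0.001] [[-0.111  0.994  0.002]
 [ 0.994  0.111 -0.001]
 [-0.001  0.002 -1.   ]]
```

>>> step_arm --plan '[{"offset": [-0.4, 0, 0], "rot": [0, 0, 0], "gripper": 2.5}, {"offset": [-0.9, 0, 0], "rot": [0, 0, 0], "gripper": 2.5}, {"offset": [-1.4, 0, 0], "rot": [0, 0, 0], "gripper": 2.5}, {"offset": [-1.9, 0, 0], "rot": [0, 0, 0], "gripper": 2.5}, {"offset": [-2.4, 0, 0], "rot": [0, 0, 0], "gripper": 2.5}, {"offset": [-3, 0, 0], "rot": [0, 0, 0], "gripper": 2.5}, {"offset": [-3.7, 0, 0], "rot": [0, 0, 0], "gripper": 2.5}, {"offset": [-4.5, 0, 0], "rot": [0, 0, 0], "gripper": 2.5}, {"offset": [-5.2, 0, 0], "rot": [0, 0, 0], "gripper": 2.5}, {"offset": [-5.8, 0, 0], "rot": [0, 0, 0], "gripper": 2.5}, {"offset": [-6, 0, 0], "rot": [0, 0, 0], "gripper": 2.5}, {"offset": [-6, 0, 0], "rot": [0, 0, 0], "gripper": 2.5}]'

```text
time_s: 7.85
eef_pos: [562.8, -30.8, 101.4]
ee_rot: [0.001, 0.667, 0.745, 0.0]
force: [0.8, -1.4, 4.7]
grip_width: 0.327
grip_force: 108.4
```

>>> step_arm --plan '[{"offset": [0, 0, -1], "rot": [0, 0, 0], "gripper": 2.5}, {"offset": [0, 0, -3], "rot": [0, 0, 0], "gripper": 2.5}, {"offset": [0, 0, -5], "rot": [0, 0, 0], "gripper": 2.5}, {"offset": [0, 0, -7], "rot": [0, 0, 0], "gripper": 2.5}, {"offset": [0, 0, -8], "rot": [0, 0, 0], "gripper": 2.5}, {"offset": [0, 0, -8], "rot": [0, 0, 0], "gripper": 2.5}]'

```text
time_s: 8.45
eef_pos: [562.7, -30.2, 182.2]
ee_rot: [0.001, 0.667, 0.745, 0.001]
force: [-0.1, 0.2, -2.1]
grip_width: 0.334
grip_force: 108.6
```

```bash
python3 - <<'E'
from h import *
s,Rc,p=cur();print((p+54*Rc[:,2]).round(1),s["force"],s["grip_force"])
s=sense();c=capture("wrist");W=cloud(c,s);C=c["color"];h=cv2.cvtColor(C,cv2.COLOR_RGB2HSV).astype(int)
Q=(W-s["eef_pos"])@Rc  # tool frame
near=(abs(Q[...,1])<20)&(Q[...,2]>20)&(Q[...,2]<110)&(abs(Q[...,0])<100)
for n,o in dict(orange=(h[...,0]>8)&(h[...,0]<20)&(h[...,1]>180),blue=(h[...,0]>100)&(h[...,0]<130)&(h[...,1]>120)).items():
    q=Q[o&near]
    if len(q): print(n,len(q),q.min(0).round(1),q.max(0).round(1),"slope z/x",np.polyfit(q[:,0],q[:,2],1).round(3))
save("w4.png",C)
E
```

```text
[562.9 -30.2 128.2] [-0.06890942  0.19303929 -2.12029292] 108.56232404708862
orange 5995 [-18.3 -15.4  20.2] [12.  18.7 45.3] slope z/x [-1.5000e-02  4.3329e+01]
blue 22763 [  4.2 -14.5  40.9] [68.3 15.2 46.2] slope z/x [-4.0000e-03  4.3823e+01]
```

View pics/w4.png

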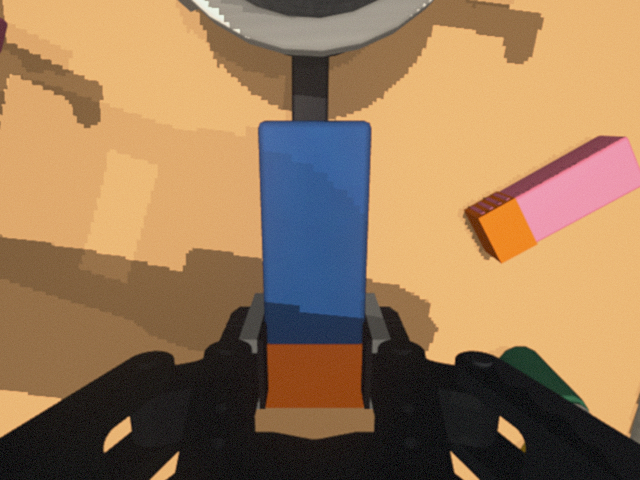

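The battery hangs level, from (315,122) to (315,405), with its centre 25 mm along tool +x. Next is the carry to the tray.

```bash
python3 - <<'E'
from h import *
print(sense()["joints"])
delta([630.1,-310.5,128],78.8,0)
E
```

```text
[-2.61438374e-01  5.16996038e-01  1.53670753e+00 -1.77840730e-04
  1.08698606e+00 -3.71996031e-01]
offset cm [-28.62   3.64  -0.08] rot [ 0.05  0.02 17.54] tool now [562.4 -30.1 127. ]
```

>>> step_arm --plan '[{"offset": [-1.5, 0.2, 0], "rot": [0, 0, 1], "gripper": 2.5}, {"offset": [-4, 0.5, 0], "rot": [0, 0, 2.5], "gripper": 2.5}, {"offset": [-7, 0.9, 0], "rot": [0, 0, 4.5], "gripper": 2.5}, {"offset": [-10, 1.3, 0], "rot": [0, 0, 6.5], "gripper": 2.5}, {"offset": [-13, 1.7, 0], "rot": [0, 0, 8], "gripper": 2.5}, {"offset": [-16, 2, 0], "rot": [0, 0, 10], "gripper": 2.5}, {"offset": [-19, 2.4, 0], "rot": [0, 0, 12], "gripper": 2.5}, {"offset": [-22, 2.8, 0], "rot": [0, 0, 14], "gripper": 2.5}, {"offset": [-25, 3.2, 0], "rot": [0, 0, 16], "gripper": 2.5}, {"offset": [-27, 3.5, 0], "rot": [0, 0, 17], "gripper": 2.5}, {"offset": [-28.6, 3.6, 0], "rot": [0, 0, 17.5], "gripper": 2.5}, {"offset": [-28.6, 3.6, 0], "rot": [0, 0, 17.5], "gripper": 2.5}]'

```text
time_s: 9.7
eef_pos: [628.9, -313.2, 179.2]
ee_rot: [-0.001, 0.774, 0.634, -0.0]
force: [-0.6, 1.3, -1.8]
grip_width: 0.334
grip_force: 108.7
```

```bash
python3 - <<'E'
from h import *
s,Rc,p=cur();print((p+54*Rc[:,2]).round(1))
s=sense();c=capture("wrist");W=cloud(c,s);C=c["color"];h=cv2.cvtColor(C,cv2.COLOR_RGB2HSV).astype(int)
Q=(W-s["eef_pos"])@Rc
near=(abs(Q[...,1])<22)&(Q[...,2]>30)&(Q[...,2]<110)&(abs(Q[...,0])<100)
o=(h[...,0]>100)&(h[...,0]<130)&(h[...,1]>120)
q=Q[o&near]; print(q.min(0).round(1),q.max(0).round(1),"slope",np.polyfit(q[:,0],q[:,2],1).round(3))
t=(h[...,0]>82)&(h[...,0]<99)&(h[...,1]>120)&(W[...,2]>-5)&(W[...,2]<35)
r=W[t];print("tray wrist",cv2.minAreaRect(r[:,:2].astype(np.float32)),r[:,:2].min(0),r[:,:2].max(0))
c=capture("top");W=cloud(c);h=cv2.cvtColor(c["color"],cv2.COLOR_RGB2HSV).astype(int)
print("floor z",np.median(r[r[:,2]<12][:,2]))
save("w5.png",C)
delta([630.1,-310.5,128],78.8,0)
E
```

```text
[ 628.9 -313.2  125.2]
[  4.2 -15.1  41.2] [68.5 15.2 49.2] slope [-4.0000e-03  4.3864e+01]
tray wrist ((685.3815307617188, -308.85040283203125), (147.79600524902344, 278.2093200683594), 65.42744445800781) [ 552.37739335 -431.10307656] [ 784.1419337  -214.31545289]
floor z 5.726127687048702
offset cm [ 0.03  0.08 -0.21] rot [-0.06 -0.05 -0.01] tool now [ 629.2 -310.5  125.9]
```

View pics/w5.png

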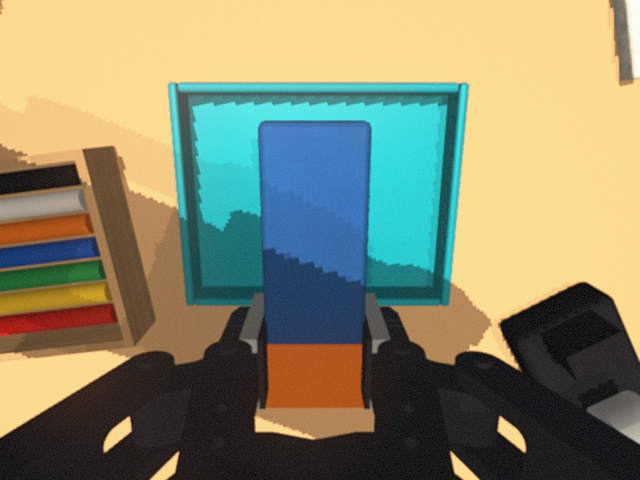

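Battery and tray are aligned in yaw. Before lowering I'll check the tray walls in tool coordinates.

```bash
python3 - <<'E'
from h import *
s,Rc,p=cur();c=capture("wrist");W=cloud(c,s);h=cv2.cvtColor(c["color"],cv2.COLOR_RGB2HSV).astype(int)
Q=(W-s["eef_pos"])@Rc
t=(h[...,0]>82)&(h[...,0]<99)&(h[...,1]>120)&(W[...,2]>20)&(W[...,2]<32)
v,u=np.mgrid[:480,:640]; t&=(v<310)&(u>150)&(u<480)
r=Q[t];print("rim",cv2.minAreaRect(r[:,:2].astype(np.float32)),r.min(0),r.max(0)); print(s["eef_pos"])
E
```

```text
rim ((24.63705825805664, 2.2416915893554688), (118.80809783935547, 148.75294494628906), 0.23791491985321045) [-35.00436487 -72.15838434 150.63293557] [ 84.30307587  76.69175346 159.97902335]
[ 629.27595581 -310.59235222  179.9017775 ]
```

>>> step_arm --plan '[{"offset": [0, 0.2, 2], "rot": [0, 0, 0], "gripper": 2.5}, {"offset": [0, 0.2, 4.5], "rot": [0, 0, 0], "gripper": 2.5}, {"offset": [0, 0.2, 7], "rot": [0, 0, 0], "gripper": 2.5}, {"offset": [0, 0.2, 8.5], "rot": [0, 0, 0], "gripper": 2.5}, {"offset": [0, 0.2, 9.6], "rot": [0, 0, 0], "gripper": 2.5}, {"offset": [0, 0.2, 9.8], "rot": [0, 0, 0], "gripper": 2.5}, {"offset": [0, 0.2, 9.8], "rot": [0, 0, 0], "gripper": 2.5}]'

```text
time_s: 10.55
eef_pos: [632.1, -310.8, 83.8]
ee_rot: [0.001, 0.773, 0.635, 0.0]
force: [0.7, -0.3, -1.6]
grip_width: 0.331
grip_force: 108.7
```

>>> step_arm --plan '[{"offset": [0, 0, 0.15], "rot": [0, 0, 0], "gripper": 2.5}, {"offset": [0, 0, 0.3], "rot": [0, 0, 0], "gripper": 2.5}, {"offset": [0, 0, 0.3], "rot": [0, 0, 0], "gripper": 2.5}]'

```text
time_s: 10.85
eef_pos: [631.8, -310.8, 80.4]
ee_rot: [0.0, 0.773, 0.635, 0.0]
force: [0.1, 0.1, -1.7]
grip_width: 0.334
grip_force: 108.7
```

>>> step_arm --plan '[{"offset": [0, 0, 0.15], "rot": [0, 0, 0], "gripper": 2.5}, {"offset": [0, 0, 0.3], "rot": [0, 0, 0], "gripper": 2.5}, {"offset": [0, 0, 0.3], "rot": [0, 0, 0], "gripper": 2.5}]'

```text
time_s: 11.15
eef_pos: [631.9, -310.8, 77.6]
ee_rot: [0.0, 0.773, 0.635, 0.0]
force: [-1.5, 0.5, 2.5]
grip_width: 0.336
grip_force: 110.6
```

>>> step_arm --plan '[{"offset": [0, 0, 0.1], "rot": [0, 0, 0], "gripper": 2.5}, {"offset": [0, 0, 0.2], "rot": [0, 0, 0], "gripper": 2.5}, {"offset": [0, 0, 0.2], "rot": [0, 0, 0], "gripper": 2.5}]'

```text
time_s: 11.45
eef_pos: [632.0, -310.9, 77.5]
ee_rot: [0.001, 0.772, 0.635, 0.0]
force: [-6.7, 3.5, 15.6]
grip_width: 0.333
grip_force: 117.8
```

>>> step_arm --plan '[{"offset": [0, 0, -0.2], "rot": [0, 0, 0], "gripper": 2.5}, {"offset": [0, 0, -0.2], "rot": [0, 0, 0], "gripper": 5}, {"offset": [0, 0, -0.2], "rot": [0, 0, 0], "gripper": 5}, {"offset": [0, 0, -0.2], "rot": [0, 0, 0], "gripper": 5}, {"offset": [0, 0, -0.2], "rot": [0, 0, 0], "gripper": 5}, {"offset": [0, 0, -0.2], "rot": [0, 0, 0], "gripper": 5}]' --squeeze 20

```text
time_s: 12.05
eef_pos: [631.8, -310.8, 77.0]
ee_rot: [0.0, 0.773, 0.635, 0.0]
force: [0.6, 0.3, 0.1]
grip_width: 0.586
grip_force: 0.0
```

>>> step_arm --plan '[{"offset": [0, 0, -2], "rot": [0, 0, 0], "gripper": 5}, {"offset": [0, 0, -5], "rot": [0, 0, 0], "gripper": 5}, {"offset": [0, 0, -9], "rot": [0, 0, 0], "gripper": 5}, {"offset": [0, 0, -14], "rot": [0, 0, 0], "gripper": 5}, {"offset": [0, 0, -15], "rot": [0, 0, 0], "gripper": 5}, {"offset": [0, 0, -15], "rot": [0, 0, 0], "gripper": 5}]'

```text
time_s: 12.65
eef_pos: [632.1, -311.0, 229.4]
ee_rot: [0.002, 0.773, 0.635, 0.001]
force: [0.4, 0.2, -0.3]
grip_width: 0.587
grip_force: 0.0
```

```bash
python3 - <<'E'
from h import *
s,Rc,p=cur();c=capture("wrist");W=cloud(c,s);h=cv2.cvtColor(c["color"],cv2.COLOR_RGB2HSV).astype(int)
Q=(W-s["eef_pos"])@Rc
v,u=np.mgrid[:480,:640]
t=(h[...,0]>82)&(h[...,0]<99)&(h[...,1]>120)&(W[...,2]>20)&(W[...,2]<32)
r=Q[t];print("rim",cv2.minAreaRect(r[:,:2].astype(np.float32)))
o=(((h[...,0]>100)&(h[...,0]<130))|((h[...,0]<20)&(h[...,1]>180)))&(h[...,1]>120)&(W[...,2]>15)&(W[...,2]<45)&(abs(Q[...,1])<45)&(abs(Q[...,0]-25)<55)
q=Q[o];print("bat",cv2.minAreaRect(q[:,:2].astype(np.float32)),"ztop",np.percentile(W[o][:,2],[5,50,95]),"slope",np.linalg.lstsq(np.c_[q[:,:2],np.ones(len(q))],q[:,2],rcond=None)[0].round(3))
save("w6.png",c["color"])
# peg target: pushing contact
delta([545+145,118-60,180],90,0); print(s["joints"])
E
```

```text
rim ((10.205909729003906, 47.27412414550781), (155.06895446777344, 277.73944091796875), 17.314022064208984)
bat ((26.008930206298828, -0.7910394668579102), (29.389455795288086, 85.05419158935547), 89.9667739868164) ztop [28.56607238 29.77823878 30.96479465] slope [5.00000e-03 3.00000e-03 1.99422e+02]
offset cm [37.3  -1.42 -0.72] rot [  0.04  -0.   -11.17] tool now [ 631.7 -310.7  172.8]
[-6.23170450e-01  7.77137445e-01  9.54370889e-01  3.58595738e-04
  1.40522448e+00 -4.28337044e-01]
```

View pics/w6.png

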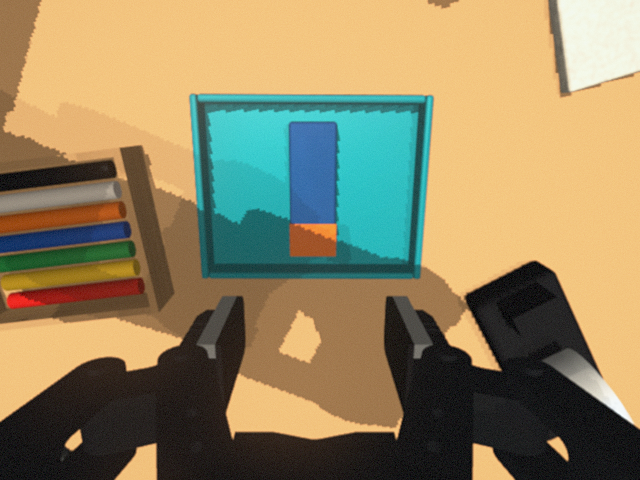

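The battery lies flat in the tray at (313,190), top about 30 mm up, and level. Next I'll go above the peg.

```bash
python3 - <<'E'
from h import *
delta([653.6,117.9,185],-5.5,0)
E
```

```text
offset cm [42.48 -6.15 -1.22] rot [ 3.000e-02 -3.000e-02  8.433e+01] tool now [ 631.7 -310.7  172.8]
```

>>> step_arm --plan '[{"offset": [42.5, -6.2, -1.2], "rot": [0, 0, 84.3], "gripper": 4}, {"offset": [42.5, -6.2, -1.2], "rot": [0, 0, 84.3], "gripper": 4}, {"offset": [42.5, -6.2, -1.2], "rot": [0, 0, 84.3], "gripper": 4}, {"offset": [42.5, -6.2, -1.2], "rot": [0, 0, 84.3], "gripper": 4}, {"offset": [42.5, -6.2, -1.2], "rot": [0, 0, 84.3], "gripper": 4}, {"offset": [42.5, -6.2, -1.2], "rot": [0, 0, 84.3], "gripper": 4}, {"offset": [42.5, -6.2, -1.2], "rot": [0, 0, 84.3], "gripper": 4}, {"offset": [42.5, -6.2, -1.2], "rot": [0, 0, 84.3], "gripper": 4}, {"offset": [42.5, -6.2, -1.2], "rot": [0, 0, 84.3], "gripper": 4}, {"offset": [42.5, -6.2, -1.2], "rot": [0, 0, 84.3], "gripper": 4}, {"offset": [42.5, -6.2, -1.2], "rot": [0, 0, 84.3], "gripper": 4}, {"offset": [42.5, -6.2, -1.2], "rot": [0, 0, 84.3], "gripper": 4}]'

```text
time_s: 13.9
eef_pos: [652.9, 117.6, 237.4]
ee_rot: [0.0, 0.999, -0.046, -0.001]
force: [-0.3, 0.0, 0.2]
grip_width: 0.473
grip_force: 0.0
```

>>> step_arm --plan '[{"offset": [0, 0, 0], "rot": [0, 0, 0], "gripper": 4}, {"offset": [0, 0, 0], "rot": [0, 0, 0], "gripper": 4}]'

```text
time_s: 14.1
eef_pos: [653.2, 117.4, 238.8]
ee_rot: [0.0, 0.999, -0.047, 0.0]
force: [-1.1, -0.7, 0.3]
grip_width: 0.469
grip_force: 0.0
```

```bash
python3 - <<'E'
from h import *
s,Rc,p=cur();c=capture("wrist");W=cloud(c,s);h=cv2.cvtColor(c["color"],cv2.COLOR_RGB2HSV).astype(int);Z=W[...,2]
red=((h[...,0]<6)|(h[...,0]>174))&(h[...,1]>150)&(Z>112)&(Z<125)&(np.hypot(W[...,0]-654,W[...,1]-118)<40)
q=W[red];print("peg",len(q),q.mean(0) if len(q) else 0, np.ptp(q,0) if len(q) else 0)
c=capture("top");W=cloud(c);h=cv2.cvtColor(c["color"],cv2.COLOR_RGB2HSV).astype(int)
delta([653.6,117.9,102],-5.5,0);print(s["joints"],s["time_s"])
E
```

```text
peg 751 [655.25050783 118.45659836 118.38298783] [14.9435564  14.36319464  8.19403558]
offset cm [ 0.03 -0.03  8.3 ] rot [ 0.   -0.03  0.04] tool now [653.3 117.6 185. ]
[ 1.67766798e-03  6.72600926e-01  1.11376195e+00 -9.62615333e-05
  1.35508257e+00  1.66743327e+00] 14.1
```

>>> step_arm --plan '[{"offset": [0.1, 0, 3], "rot": [0, 0, 0], "gripper": 4}, {"offset": [0.1, 0, 5.5], "rot": [0, 0, 0], "gripper": 4}, {"offset": [0.1, 0, 7.5], "rot": [0, 0, 0], "gripper": 4}, {"offset": [0.1, 0, 8.2], "rot": [0, 0, 0], "gripper": 4}, {"offset": [0.1, 0, 8.2], "rot": [0, 0, 0], "gripper": 2.3}, {"offset": [0.1, 0, 8.2], "rot": [0, 0, 0], "gripper": 2.3}, {"offset": [0.1, 0, 8.2], "rot": [0, 0, 0], "gripper": 2.3}, {"offset": [0.1, 0, 8.2], "rot": [0, 0, 0], "gripper": 2.3}]'

```text
time_s: 15.0
eef_pos: [654.6, 118.1, 158.1]
ee_rot: [-0.0, 0.999, -0.048, 0.001]
force: [-0.2, -0.0, 0.7]
grip_width: 0.267
grip_force: 0.0
```

```bash
python3 - <<'E'
from h import *
s,Rc,p=cur();print((p+54*Rc[:,2]).round(1),s["force"],s["grip_force"],s["grip_width"])
ax=np.array([544.8,128.3])
# arc waypoints, trailing finger pushes: lead the tool by 0 deg (slack 3.5mm)
for th in [2,10,18,26,34,42,50,58,66,70]:
    a=np.radians(th); print(th,end=" "); delta(np.r_[ax+109.5*np.array([np.cos(a),np.sin(a)]),102.5],th,0)
E
```

```text
[654.7 118.1 104.1] [-0.18108844 -0.04111424  0.67807055] 0.0 0.2673808290446671
2 offset cm [-0.17 -1.4   0.16] rot [ 0.   -0.13 -7.47] tool now [654.7 118.1 104.1]
10 offset cm [-0.47 -2.89  0.16] rot [ 1.000e-02 -1.300e-01 -1.547e+01] tool now [654.7 118.1 104.1]
18 offset cm [-0.98 -4.33  0.16] rot [ 2.000e-02 -1.300e-01 -2.347e+01] tool now [654.7 118.1 104.1]
26 offset cm [-1.68 -5.69  0.16] rot [ 3.000e-02 -1.300e-01 -3.147e+01] tool now [654.7 118.1 104.1]
34 offset cm [-2.57 -6.93  0.16] rot [  0.04  -0.13 -39.47] tool now [654.7 118.1 104.1]
42 offset cm [-3.62 -8.04  0.16] rot [  0.05  -0.13 -47.47] tool now [654.7 118.1 104.1]
50 offset cm [-4.82 -8.99  0.15] rot [  0.06  -0.12 -55.47] tool now [654.7 118.1 104.1]
58 offset cm [-6.13 -9.77  0.15] rot [  0.07  -0.12 -63.47] tool now [654.7 118.1 104.1]
66 offset cm [ -7.54 -10.35   0.15] rot [  0.08  -0.12 -71.47] tool now [654.7 118.1 104.1]
70 offset cm [ -8.28 -10.57   0.15] rot [  0.08  -0.12 -75.47] tool now [654.7 118.1 104.1]
```

>>> step_arm --plan '[{"offset": [-0.07, -0.7, 0.1], "rot": [0, 0, -3.5], "gripper": 2.3}, {"offset": [-0.17, -1.4, 0.1], "rot": [0, 0, -7.5], "gripper": 2.3}, {"offset": [-0.3, -2.15, 0.1], "rot": [0, 0, -11.5], "gripper": 2.3}, {"offset": [-0.47, -2.89, 0.1], "rot": [0, 0, -15.5], "gripper": 2.3}, {"offset": [-0.7, -3.62, 0.1], "rot": [0, 0, -19.5], "gripper": 2.3}, {"offset": [-0.98, -4.33, 0.1], "rot": [0, 0, -23.5], "gripper": 2.3}, {"offset": [-1.31, -5.02, 0.1], "rot": [0, 0, -27.5], "gripper": 2.3}, {"offset": [-1.68, -5.69, 0.1], "rot": [0, 0, -31.5], "gripper": 2.3}, {"offset": [-2.1, -6.32, 0.1], "rot": [0, 0, -35.5], "gripper": 2.3}, {"offset": [-2.57, -6.93, 0.1], "rot": [0, 0, -39.5], "gripper": 2.3}]'

```text
time_s: 16.0
eef_pos: [635.7, 189.6, 156.8]
ee_rot: [0.001, 0.956, 0.294, 0.001]
force: [2.2, -1.3, -0.2]
grip_width: 0.27
grip_force: 1.1
```

```bash
python3 - <<'E'
from h import *
s,Rc,p=cur();print((p+54*Rc[:,2]).round(1),s["force"],s["grip_force"],s["grip_width"])
c=capture("wrist");W=cloud(c,s);h=cv2.cvtColor(c["color"],cv2.COLOR_RGB2HSV).astype(int);Z=W[...,2]
red=((h[...,0]<6)|(h[...,0]>174))&(h[...,1]>150)&(Z>112)&(Z<125)&(np.hypot(W[...,0]-p[0],W[...,1]-p[1])<40)
q=W[red];print("peg",len(q),q.mean(0) if len(q) else 0)
ax=np.array([544.8,128.3])
for th in [38,42,46,50,54,58,62,66]:
    a=np.radians(th); print(th,end=" "); delta(np.r_[ax+109.5*np.array([np.cos(a),np.sin(a)]),102.5],th,0)
E
```

```text
[635.8 189.5 102.8] [ 2.21892116 -1.30486272 -0.16068855] 1.0615359619259834 0.269763929247799
peg 2373 [639.52898141 187.56467665 117.90310793]
38 offset cm [-0.04 -0.65  0.03] rot [ 0.07 -0.11 -3.57] tool now [635.2 190.6 102.8]
42 offset cm [-0.11 -1.41  0.03] rot [ 0.08 -0.1  -7.57] tool now [635.2 190.6 102.8]
46 offset cm [-0.24 -2.16  0.03] rot [  0.08  -0.1  -11.57] tool now [635.2 190.6 102.8]
50 offset cm [-0.42 -2.91  0.03] rot [  0.08  -0.1  -15.57] tool now [635.2 190.6 102.8]
54 offset cm [-0.65 -3.63  0.03] rot [  0.09  -0.1  -19.57] tool now [635.2 190.6 102.8]
58 offset cm [-0.93 -4.34  0.02] rot [  0.09  -0.09 -23.57] tool now [635.2 190.6 102.8]
62 offset cm [-1.26 -5.03  0.02] rot [  0.09  -0.09 -27.57] tool now [635.2 190.6 102.8]
66 offset cm [-1.64 -5.7   0.02] rot [  0.1   -0.09 -31.57] tool now [635.2 190.6 102.8]
```

Peg is following. Continuing to the stop.

>>> step_arm --plan '[{"offset": [-0.04, -0.65, 0], "rot": [0, 0, -3.5], "gripper": 2.3}, {"offset": [-0.11, -1.41, 0], "rot": [0, 0, -7.5], "gripper": 2.3}, {"offset": [-0.24, -2.16, 0], "rot": [0, 0, -11.5], "gripper": 2.3}, {"offset": [-0.42, -2.91, 0], "rot": [0, 0, -15.5], "gripper": 2.3}, {"offset": [-0.65, -3.63, 0], "rot": [0, 0, -19.5], "gripper": 2.3}, {"offset": [-0.93, -4.34, 0], "rot": [0, 0, -23.5], "gripper": 2.3}, {"offset": [-1.26, -5.03, 0], "rot": [0, 0, -27.5], "gripper": 2.3}, {"offset": [-1.64, -5.7, 0], "rot": [0, 0, -31.5], "gripper": 2.3}, {"offset": [-1.64, -5.7, 0], "rot": [0, 0, -31.5], "gripper": 2.3}]'

```text
time_s: 16.95
eef_pos: [589.6, 227.9, 156.7]
ee_rot: [0.0, 0.841, 0.541, 0.001]
force: [-0.7, -0.0, -0.2]
grip_width: 0.27
grip_force: 0.0
```

```bash
cat > peg.py <<'E'
from h import *
s,Rc,p=cur();print((p+54*Rc[:,2]).round(1),s["force"],s["grip_force"],s["grip_width"])
c=capture("wrist");W=cloud(c,s);h=cv2.cvtColor(c["color"],cv2.COLOR_RGB2HSV).astype(int);Z=W[...,2]
red=((h[...,0]<6)|(h[...,0]>174))&(h[...,1]>150)&(Z>114)&(Z<125)&(np.hypot(W[...,0]-p[0],W[...,1]-p[1])<40)
q=W[red];m=q.mean(0);print("peg",len(q),m,np.degrees(np.arctan2(m[1]-128.3,m[0]-544.8)))
ax=np.array([544.8,128.3])
for th in [66,68,70,72,74]:
    a=np.radians(th); print(th,end=" "); delta(np.r_[ax+109.5*np.array([np.cos(a),np.sin(a)]),102.5],th,0)
E
python3 peg.py
```

```text
[589.7 227.9 102.7] [-0.68152287 -0.03592758 -0.22225018] 0.0 0.27030826662076785
peg 2248 [593.72895073 228.48086321 118.23822655] 63.96883181634147
66 offset cm [ 0.04 -0.07  0.  ] rot [ 0.05 -0.03 -0.59] tool now [589.9 227.6 102.5]
68 offset cm [ 0.03 -0.46  0.  ] rot [ 0.05 -0.02 -2.59] tool now [589.9 227.6 102.5]
70 offset cm [ 0.01 -0.84  0.  ] rot [ 0.05 -0.02 -4.59] tool now [589.9 227.6 102.5]
72 offset cm [-0.03 -1.22  0.  ] rot [ 0.06 -0.02 -6.59] tool now [589.9 227.6 102.5]
74 offset cm [-0.08 -1.6   0.  ] rot [ 0.06 -0.02 -8.59] tool now [589.9 227.6 102.5]
```

>>> step_arm --plan '[{"offset": [0, -0.25, 0], "rot": [0, 0, -1], "gripper": 2.3}, {"offset": [0, -0.46, 0], "rot": [0, 0, -2.5], "gripper": 2.3}, {"offset": [0, -0.65, 0], "rot": [0, 0, -3.5], "gripper": 2.3}, {"offset": [0, -0.65, 0], "rot": [0, 0, -3.5], "gripper": 2.3}, {"offset": [0, -0.65, 0], "rot": [0, 0, -3.5], "gripper": 2.3}]'

```text
time_s: 17.5
eef_pos: [585.4, 229.1, 156.4]
ee_rot: [0.002, 0.824, 0.566, 0.002]
force: [9.4, -3.7, -2.1]
grip_width: 0.267
grip_force: 5.4
```

```bash
python3 peg.py
```

```text
[585.7 229.1 102.4] [ 9.41001774 -3.717432   -2.08944247] 5.351847410202026 0.2673595396489633
peg 2253 [590.35646668 230.00054009 118.24738096] 65.87014256576383
66 offset cm [ 0.06  0.4  -0.01] rot [ 0.29 -0.05  3.  ] tool now [585.7 229.1 102.4]
68 offset cm [ 0.08  0.02 -0.01] rot [ 0.29 -0.04  1.  ] tool now [585.7 229.1 102.4]
70 offset cm [ 0.08 -0.37 -0.01] rot [ 0.29 -0.04 -1.  ] tool now [585.7 229.1 102.4]
72 offset cm [ 0.06 -0.75 -0.02] rot [ 0.29 -0.03 -3.  ] tool now [585.7 229.1 102.4]
74 offset cm [ 0.04 -1.13 -0.02] rot [ 0.29 -0.02 -5.  ] tool now [585.7 229.1 102.4]
```

>>> step_arm --plan '[{"offset": [0, -0.2, 0], "rot": [0, 0, 0], "gripper": 2.3}, {"offset": [0, -0.4, 0], "rot": [0, 0, 0], "gripper": 2.3}, {"offset": [0, -0.4, 0], "rot": [0, 0, 0], "gripper": 2.3}]'

```text
time_s: 17.85
eef_pos: [584.4, 229.4, 156.6]
ee_rot: [0.005, 0.824, 0.566, 0.005]
force: [28.1, -8.8, -12.2]
grip_width: 0.268
grip_force: 14.7
```

```bash
python3 peg.py
```

```text
[585.1 229.2 102.6] [ 28.13170384  -8.78694037 -12.23005596] 14.665730595588684 0.2677425025105764
peg 2220 [590.23533643 230.05096166 118.27504437] 65.93757991296319
66 offset cm [0.08 0.5  0.01] rot [ 0.74 -0.18  2.94] tool now [585.1 229.2 102.5]
68 offset cm [0.1  0.12 0.01] rot [ 0.74 -0.17  0.94] tool now [585.1 229.2 102.5]
70 offset cm [ 0.1  -0.27  0.  ] rot [ 0.75 -0.16 -1.06] tool now [585.1 229.2 102.5]
72 offset cm [ 0.08 -0.65 -0.  ] rot [ 0.75 -0.15 -3.06] tool now [585.1 229.2 102.5]
74 offset cm [ 0.06 -1.03 -0.01] rot [ 0.75 -0.13 -5.06] tool now [585.1 229.2 102.5]
```

The peg has hit the hard stop at 66°, as predicted. I'll back off and rise.

>>> step_arm --plan '[{"offset": [0, 0.4, 0], "rot": [0, 0, 0], "gripper": 2.3}, {"offset": [0, 0.7, 0], "rot": [0, 0, 0], "gripper": 3.5}, {"offset": [0, 0.7, 0], "rot": [0, 0, 0], "gripper": 4}, {"offset": [0, 0.7, 0], "rot": [0, 0, 0], "gripper": 4}, {"offset": [0, 0.7, -3], "rot": [0, 0, 0], "gripper": 4}, {"offset": [0, 0.7, -7], "rot": [0, 0, 0], "gripper": 4}, {"offset": [0, 0.7, -12], "rot": [0, 0, 0], "gripper": 4}, {"offset": [0, 0.7, -13], "rot": [0, 0, 0], "gripper": 4}, {"offset": [0, 0.7, -13], "rot": [0, 0, 0], "gripper": 4}]'

```text
time_s: 18.8
eef_pos: [586.6, 229.6, 288.0]
ee_rot: [0.001, 0.824, 0.567, 0.002]
force: [0.4, -0.1, -0.6]
grip_width: 0.47
grip_force: 0.0
```

```bash
python3 peg.py | head -2; python3 - <<'E'
from h import *
c=capture("scene");save("s9.png",c["color"])
E
```

```text
[586.9 229.6 234. ] [ 0.39727559 -0.06334286 -0.62121384] 0.0 0.46966600386370233
peg 506 [590.14496726 229.34768346 118.60437293] 65.83192683872723
```

View pics/s9.png

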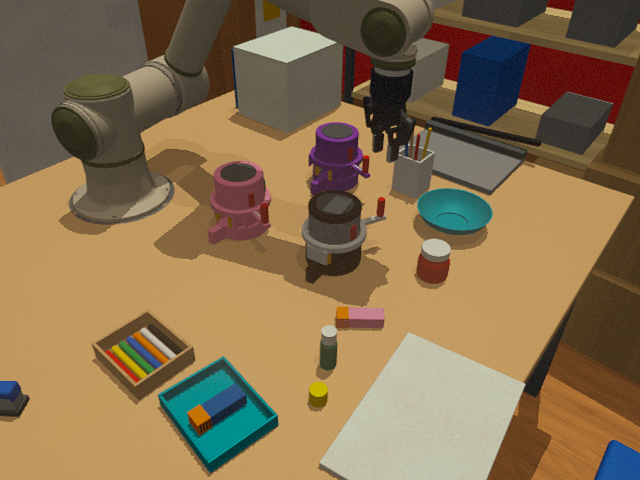

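The battery lies in the tray at (218,408), the blade covers the bay at (318,255), and the other objects haven't moved. Handing in.

```bash
python3 -c "
from rig import *
print(finish_job())"
```

```text
the job is handed in; nothing more can be done
None
```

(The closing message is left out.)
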